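Put the pot under the examination lamp

TASK

Slide the tray with the little clay pot into the slots of the examination stand until it is fully home against the stop, with the pot still standing in its cork ring. Then squeeze the lock button in the lamp's grip, draw the lamp out over the pot to the 100 mm mark of the boom's scale and finish while holding it there, button squeezed: the boom is on a return spring, so do not let go. Leave the other things on the bench where they are.

Things in the scene. Friction and masses are not known exactly. Their poses are not given: they have to be found in the camera images.
- holder_home (a point): Examination stand: fixed grey U-shaped base on the bench, two straight legs (22 mm high) joined by a crossbar, open at the mouth. This point: on the bench surface mid-way between the legs, where the middle of the tray's underside lies when fully home. x: level, the way the tray goes in, from mouth to crossbar (stop face at x = +100 mm); y: level, across; z: up.
- holder_mouth (a point): Middle of the stand's open end on the bench surface, where the straight slots begin: holder_home's x = -90 mm, same axes. Slots: legs' inner faces at y = +-77.5 mm, with inward lips 12 to 22 mm above the bench, inner edges at y = +-68 mm, over the tray's edges. Flared guides widen the mouth to 188 mm at x = -126 mm from holder_home. The tray slides in on the bench itself.
- tray_mid (a point): Middle of the underside of the loose grey tray (0.55 kg with the pot): flat plate 200 mm (x) by 150 mm (y), 6 mm thick, whose side edges run in the slots with 2.5 mm play each side; on it a rim 128 mm wide, up to 26 mm high. x axis: towards the end that goes in first; z: up. The upright pull is at the -x end.
- tray_pull (a point): Grip point in the tray's upright pull: a flat plate 10 mm thick (tray x), 60 mm wide (tray y), its top 52 mm above the bench. This point is 36 mm above the bench, 95 mm from tray_mid along -x; same axes as tray_mid. Inside the tray 65 mm are free between pull and cork ring.
- tray_nest (a point): Middle of the cork ring fixed on the tray's floor (84 mm outside, 60 mm inside, its top 20 mm above the bench), 20 mm from tray_mid along +x, on the floor 6 mm above the bench. The pot stands in it.
- pot_centre (a point): Centre, half-way up, of the loose small clay pot: 68 mm across at the belly, 60 mm high, 0.15 kg, standing on the tray's floor inside the cork ring with a few mm of play, its mouth 66 mm above the bench. z: up along the pot.
- lamp_grip (a point): Centre of the black upright grip on top of the lamp at the end of the boom, 180 mm above the bench. Grip 50 mm (x) by 24 mm (y) by 46 mm high (157 to 203 mm above the bench). x: same as holder_home's x, so the lamp is drawn out along -x; z: up. With the boom at 0 it is at x = +120 mm from holder_home, at 100 mm at x = +20 mm, over the cork ring. The lamp head below is 68 mm across, 101 mm above the bench.
- button_face (a point): Middle of the face of the grey lock button in the grip's -y side, 28 mm (x) by 40 mm high, standing 8 mm proud of that side, 2 mm when fully in. It is 20 mm from lamp_grip along -y, same axes. A gripper closing across the grip along y, one finger on the button and one on the plain side, squeezes it in: 32 mm wide before, 26 mm squeezed.
- collar_lip (a point): Top of the front edge of the dark collar round the mouth of the outer tube, 164 mm above the bench, at holder_home's x = +165 mm. The scale on the square inner tube is read here: short black lines every 10 mm, long ones right round at 0, 50, 100, 150 mm; the line at this edge is the extension. At 100 mm it is the third long line from the lamp.
- column_top (a point): Top of the stand's column (28 mm thick, 196 mm high), at holder_home's x = +235 mm. The clamp and outer boom tube on it reach from x = +165 to +349 mm, up to 171 mm above the bench, a clamp knob out to y = +54 mm.
- boom (a joint): Extension of the boom in m: 0 parked (start, latched), 0.100 at the 100 mm mark, 0.150 at the end of its travel. A spring pulls it back with 4 N at 0 to 6 N at 0.150, also after the button is let go.
- lock_button (a joint): Travel of the lock button in m: 0 out, 0.006 fully squeezed in (3 N to start, 8 N fully in). While it is out, its steel tooth hooks behind the keeper on the collar and the parked boom cannot be drawn; from 0.0045 on it is free. The tooth catches only at the parked end, to which a boom that is let go runs back.
- beaker: Bystander, to be left alone: glass beaker, 64 mm across, 85 mm high. Origin at the middle of its underside.
- dish: Bystander, to be left alone: white ceramic plate, 100 mm across, 18 mm high. Origin at the middle of its underside.
- brush: Bystander, to be left alone: flat brush lying on the bench. Origin at the middle of its underside.
- spool: Bystander, to be left alone: white thread spool standing on end, 44 mm across, 55 mm high. Origin at the middle of its underside.
- pliers: Bystander, to be left alone: pliers lying flat, about 150 mm long, 13 mm high. Origin at the middle of its underside.
- pencil: Bystander, to be left alone: dark pencil lying flat, 160 mm long. Origin at the middle of its underside.
- cork_block: Bystander, to be left alone: cork block 100 x 55 x 35 mm. Origin at the middle of its underside.
- green_box: Bystander, to be left alone: pale green open box 160 x 110 x 50 mm. Origin at the middle of its underside.
Things that resemble listed ones, but are neither listed nor needed, are in the scene too. Leave any turquoise look-alike of the part that bears tray_mid alone.

How it is judged:
By the outcome, as a careful person would: the job done as asked, in the order asked, and still so for the second after the job is handed in, while the arm keeps its last pose, push and grip.
It also fails if it takes over 64 s, if anything falls off the work surface, if the arm or the gripper's body presses on something with over 40 N, if the wrist force passes 120 N, or if a joint passes its speed limit or range.

ROBOT

A 6-joint arm with a two-finger parallel gripper is mounted at the origin on the work surface. World frame = base frame: x ahead of the robot, y to its left, z up, the work surface at z = 0. Lengths are in mm, angles in degrees, forces in N, time in s.
With the tool pointing down it reaches from about 400 to 925 mm from the base axis. Payload 12.5 kg.
Tool frame: the origin (TCP) lies between the finger pads; the fingertips stand 25 mm ahead of it and the grasp point (between the pads) lies 6 mm ahead of it; z points along the fingers, y is the line along which they close (so a half turn about z gives the same grasp; the last joint's range is limited). The gripper opens to 95 mm and grips with 3 to 60 N. Pads are 20 mm wide; open, the fingers measure 119 mm over their backs; the gripper's body (75 mm by 180 mm) begins 59 mm behind the grasp point.
Start: joints at [-69.763, 28.126, 89.318, -0, 62.55, -6.05], TCP at [276.819, -560.371, 239.661] pointing down, gripper open.
Joint ranges: [-177.58, 177.58], [-47.91, 125.51], [2.72, 160], [-65.01, 245.01], [3.68, 167.84], [-153.87, 153.87]. Speed limits (degrees/s): [127.2, 127.2, 159.86, 180, 180, 180].

INTERFACE

Orientations are given as [roll, pitch, yaw] about the fixed x, y, z axes, in that order (R = Rz(yaw) Ry(pitch) Rx(roll)).
In Python, from cell import state, grab_frame, job_done, search_frame, regions_of, pinpoint gives the robot as it stands.
- The arm moves only by the tool drive_tool, never from a script. Its argument "motion" is a list of rows, each an object of numbers: "x", "y", "z": the shift along the tool's x, y, z each as a share of 300 mm, from -1 to 1; "rx", "ry", "rz": the turn, a rotation vector about the tool's x, y, z each as a share of pi rad, from -1 to 1. In form: [{"x": .., "y": .., "z": .., "rx": .., "ry": .., "rz": ..}, ...]. A call has 1 to 20 rows; each row is the pose to reach, as a shift and turn from the pose commanded when the call began, along the tool's axes at that moment, turning the shorter way round; what a row does not reach only later rows make up. A row lasts 1/10 s, in which the tool goes at most 50 mm and 8.59 degrees, less where a joint would pass 70% of its speed; a pose out of reach is approached as far as the arm can. A call with a number of a shift or a turn outside -1 to 1 is refused whole. A call with a gripper value outside its range is refused whole. "claw" is the closure, from 0 (fully open) to 1 (shut), set as the call begins (left out, the last holds). The fingers move at their own pace and stop on an object; "squeeze" is the grip in N (left out, the last holds). Time passes only in rows, so rows that repeat a pose let the fingers close. It gives the time, the measured TCP pose, the force, the opening and the grip force at its end, in the units of the state.
- state(): the state, without advancing time (a new reading comes with each control period).
- grab_frame(name): name is "scene" or "top" or "wrist"; returns a dict with "frame" (480x640x3 uint8, red, green, blue), "fx", "fy", "cx", "cy" (pixels), "pose" (4x4, takes a point from camera to world coordinates). Camera axes: x right, y up, looking along -z (the intrinsics and any distortion apply to the point x, -y, -z); pixel columns grow to the right and rows downward; lengths in mm; the calibration is good to about 2 mm. A picture is of the moment at which its call begins. There is no depth.
- job_done(): hands the job in; it is judged then, once.
Trained networks look in a picture, given as the dict that the camera call returned (one of the last four; its "shot" number tells which), for a name from the list of things; names that differ only in an ending like _2 or _b are one class to them, and where a whole thing is asked for, a point or a joint stands for the part that bears it (a point fixed in the world has none). Each returns a list of dicts, best first, with "conf" (0 to 1); they miss things now and then, are a little off and sometimes report something else, mostly with a low value. They report only what shows in the picture. A call takes as long as a camera call. They do not tell look-alikes from the thing itself.
- search_frame(picture, label): "extent" ([left, top, right, bottom] in pixels, round what is visible of it).
- regions_of(picture, label): "pixels" (480x640 bool, what is visible of it) and "extent" ([left, top, right, bottom] in pixels, round what is visible of it).
- pinpoint(picture, label): "xy" ([column, row] in pixels: a listed point, or the origin of a listed thing).
The state is a dict: "time_s": time; "qpos": joint angles; "joint_vel": joint speeds; "joint_efforts": joint torques, N m; "tool_pos": TCP position; "eef_rot": TCP orientation; "force": force on the tool from outside, world axes, zero at the start; "wrist_torque": the same for the moment, N m; "grip_width": opening from 0.0 (shut) to 1.0 (fully open); "finger_force": force on a finger pad.
Only numpy, scipy, OpenCV 4.12 (cv2) and the standard library are available. Lean on these libraries where they do the work, as an engineer would, in place of code of your own. Each camera call takes 0.05 s, during which the arm holds its last target. There are 200 camera calls.

## Working session

There is one attempt and no reset: what is moved stays moved. The work goes in short steps, Python scripts to look and compute and a tool call to move; the robot and the scene stay as the last step left them, time stands still between calls to the robot, and variables do not carry over. Pictures are saved under pics/ and viewed, at most 10 in all, crops included, and the job is handed in when it is done.

Besides the shell and the picture viewer there is one more tool, called after "Emit:" in YAML: its name, and indented under it one key for each argument. drive_tool: Moves the arm, as the interface text tells. Its arguments: {"type":"object","properties":{"motion":{"type":"array","items":{"type":"object","properties":{"x":{"type":"number","minimum":-1,"maximum":1},"y":{"type":"number","minimum":-1,"maximum":1},"z":{"type":"number","minimum":-1,"maximum":1},"rx":{"type":"number","minimum":-1,"maximum":1},"ry":{"type":"number","minimum":-1,"maximum":1},"rz":{"type":"number","minimum":-1,"maximum":1}}}},"claw":{"type":"number"},"squeeze":{"type":"number"}},"required":["motion"]}

```bash
mkdir -p pics
cat > h.py <<'E'
import numpy as np, cv2
from cell import *
def ray(f,uv):
    p=f["pose"]; d=np.array([(uv[0]-f["cx"])/f["fx"],-(uv[1]-f["cy"])/f["fy"],-1.])
    return p[:3,3],p[:3,:3]@d
def onz(f,uv,z):
    o,d=ray(f,uv); return o+d*(z-o[2])/d[2]
def proj(f,P):
    q=np.linalg.inv(f["pose"])@np.append(P,1.); return np.array([f["cx"]+f["fx"]*q[0]/-q[2], f["cy"]-f["fy"]*q[1]/-q[2]])
def save(f,n): cv2.imwrite("pics/"+n,f["frame"][:,:,::-1])
Z=dict(holder_home=0,holder_mouth=0,tray_mid=0,tray_pull=36,tray_nest=6,pot_centre=36,lamp_grip=180,button_face=180,collar_lip=164,column_top=196,beaker=0,dish=0,brush=0,spool=0,pliers=0,pencil=0,cork_block=0,green_box=0)
E
python3 - <<'E'
from h import *
for n in("scene","top"):
    f=grab_frame(n); save(f,n+"1.png"); print(n,{k:f[k] for k in f if k not in("frame",)})
    for l in Z:
        print(l,[(round(r["conf"],2),np.round(r["xy"]).tolist(),np.round(onz(f,r["xy"],Z[l])[:2]).tolist()) for r in pinpoint(f,l)[:3]])
print(state())
E
```

```text
scene {'fx': 465.21421200951363, 'fy': 465.21421200951363, 'cx': 324.00035527738015, 'cy': 243.76059328180926, 'pose': array([[ 6.05874215e-01, -6.72879587e-01,  4.24440215e-01,
         9.87512552e+02],
       [ 7.95408471e-01,  5.01918422e-01, -3.39710558e-01,
        -4.33555454e+02],
       [ 1.55499372e-02,  5.43425210e-01,  8.39313553e-01,
         1.03244275e+03],
       [ 0.00000000e+00,  0.00000000e+00,  0.00000000e+00,
         1.00000000e+00]]), 'shot': 1}
holder_home []
holder_mouth [(0.33, [463.0, 171.0], [508.0, 468.0])]
tray_mid [(0.83, [296.0, 287.0], [525.0, -149.0]), (0.83, [203.0, 246.0], [282.0, -276.0])]
tray_pull [(0.66, [258.0, 302.0], [521.0, -254.0]), (0.59, [168.0, 260.0], [290.0, -370.0])]
tray_nest [(0.87, [209.0, 240.0], [279.0, -253.0]), (0.64, [300.0, 284.0], [527.0, -139.0])]
pot_centre [(0.8, [298.0, 277.0], [522.0, -140.0])]
lamp_grip [(0.88, [454.0, 171.0], [577.0, 294.0])]
button_face [(0.68, [492.0, 258.0], [801.0, 180.0]), (0.55, [458.0, 177.0], [597.0, 288.0])]
collar_lip [(0.78, [466.0, 172.0], [590.0, 329.0])]
column_top [(0.94, [491.0, 151.0]
[... 2154 characters left out ...]
3.0])]
{'time_s': 1.9, 'qpos': array([-6.97625590e+01,  2.81271088e+01,  8.93191028e+01,  2.60127538e-03,
        6.25502542e+01, -6.05157906e+00]), 'joint_vel': array([ 0.00599375, -0.00497737, -0.02682097,  0.06574618,  0.01638605,
        0.02248572]), 'joint_efforts': array([-2.95165855e-04, -6.12462902e+01, -2.58429712e+01,  6.93230540e-02,
        4.46041021e-02, -6.81747292e-05]), 'tool_pos': array([ 276.83333086, -560.3564444 ,  239.65003232]), 'eef_rot': array([ 1.79996242e+02, -1.92303257e-03,  2.62878211e+01]), 'force': array([0.01969172, 1.02352519, 0.392389  ]), 'wrist_torque': array([ 0.00413203, -0.00277996,  0.0089789 ]), 'finger_force': 0.0, 'grip_width': 0.9960102854218835}
```

View pics/scene1.png

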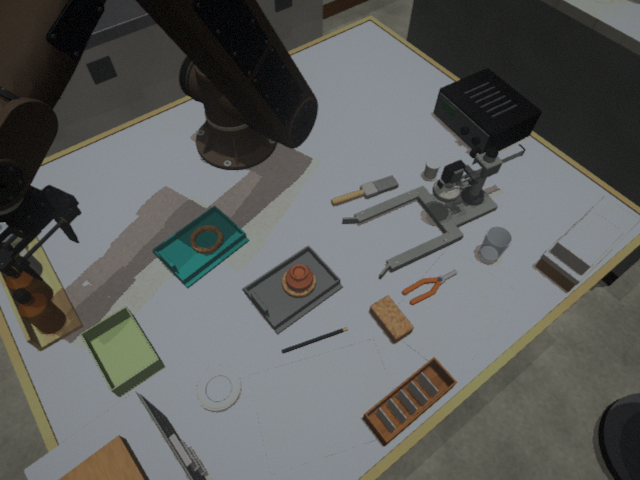

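View pics/top1.png

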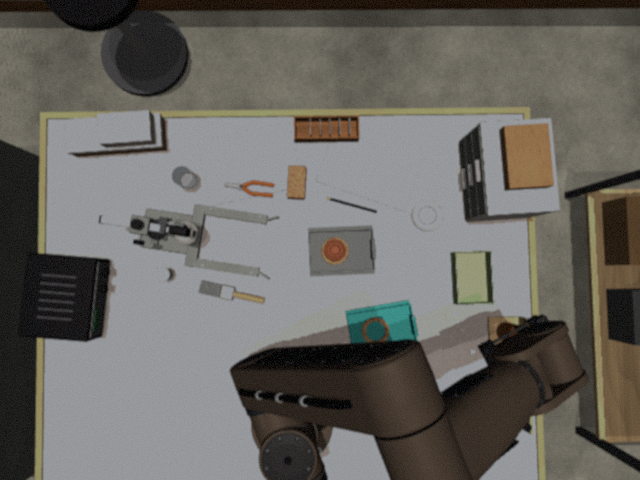

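The top view shows the grey tray with the pot at (340,250), the turquoise look-alike at (382,329), and the stand with its legs at (200–270, 205–275). The grey tray fits the description because it is grey and holds the pot. I'll confirm this in a crop and overlay the stand model.

```bash
cat >> h.py <<'E'
def T2(x,y,yaw,p):
    c,s=np.cos(np.radians(yaw)),np.sin(np.radians(yaw)); p=np.asarray(p,float)
    return np.array([x+c*p[0]-s*p[1],y+s*p[0]+c*p[1],p[2]])
def line(im,f,pose,pts,col,k,ox,oy):
    q=[((proj(f,T2(*pose,p))-[ox,oy])*k).astype(int).tolist() for p in pts]
    cv2.polylines(im,[np.array(q)],False,col,1,cv2.LINE_AA)
def overlay(f,box,k,stand,tray):
    l,t,r,b=box; im=cv2.resize(np.ascontiguousarray(f["frame"][t:b,l:r,::-1]),None,fx=k,fy=k,interpolation=cv2.INTER_CUBIC)
    for s in(1,-1): line(im,f,stand,[(-126,94*s,22),(-90,68*s,22),(100,68*s,22)],(0,0,255),k,l,t)
    line(im,f,stand,[(100,-68,22),(100,68,22)],(0,0,255),k,l,t)
    line(im,f,tray,[(100,75,6),(100,-75,6),(-100,-75,6),(-100,75,6),(100,75,6)],(0,255,0),k,l,t)
    line(im,f,tray,[(-95,30,52),(-95,-30,52)],(255,255,0),k,l,t)
    return im
E
python3 - <<'E'
from h import *
from scipy.optimize import least_squares
S=grab_frame("scene");T=grab_frame("top")
def fit(names,g):
    ob=[]
    for f in(S,T):
        for l,p in names.items():
            for r in pinpoint(f,l)[:3]:
                e=proj(f,T2(*g,p))
                if np.linalg.norm(np.array(r["xy"])-e)<20: ob.append((f,p,r["xy"],l)); break
    s=least_squares(lambda v:np.concatenate([proj(f,T2(*v,p))-xy for f,p,xy,_ in ob]),g,loss="soft_l1",x_scale=[10,10,3])
    print(np.round(s.x,1),[(l,np.round(proj(f,T2(*s.x,p))-xy,1).tolist()) for f,p,xy,l in ob]); return s.x
st=fit(dict(lamp_grip=(120,0,180),collar_lip=(165,0,164),column_top=(235,0,196),button_face=(120,-20,180),holder_home=(0,0,0),holder_mouth=(-90,0,0)),[562,175,81])
tr=fit(dict(tray_mid=(0,0,0),tray_pull=(-95,0,36),tray_nest=(20,0,6),pot_centre=(20,0,36)),[526,-157,90])
a=overlay(T,(180,190,390,290),3.8,st,tr); b=overlay(S,(230,150,530,340),2.66,st,tr)
cv2.imwrite("pics/ov1.png",a); cv2.imwrite("pics/ov2.png",b)
E
```

```text
[559.6 172.6  81.4] [('lamp_grip', [0.6, 0.9]), ('collar_lip', [-0.6, -1.1]), ('column_top', [0.7, -0.2]), ('button_face', [-0.5, 2.5]), ('lamp_grip', [1.6, 1.1]), ('collar_lip', [-2.5, -1.3]), ('column_top', [-4.1, 0.3]), ('button_face', [1.4, 0.4])]
[ 525.3 -160.3   87.7] [('tray_mid', [-0.2, 2.5]), ('tray_pull', [1.8, 0.1]), ('tray_nest', [0.1, -2.8]), ('tray_mid', [-0.6, 2.7]), ('tray_pull', [0.5, 0.8]), ('tray_nest', [1.6, -3.7])]
```

View pics/ov1.png

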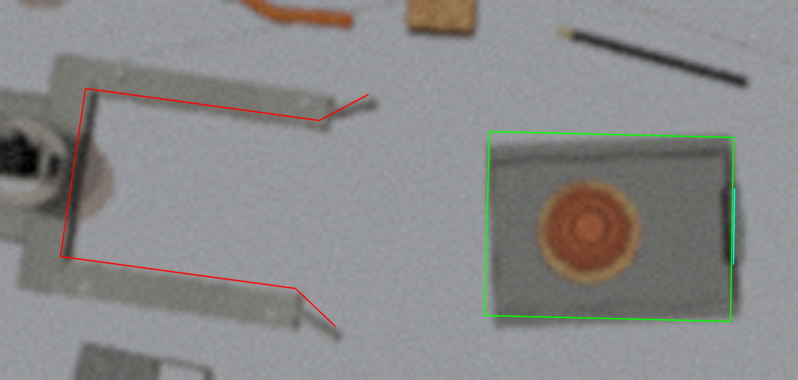

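View pics/ov2.png

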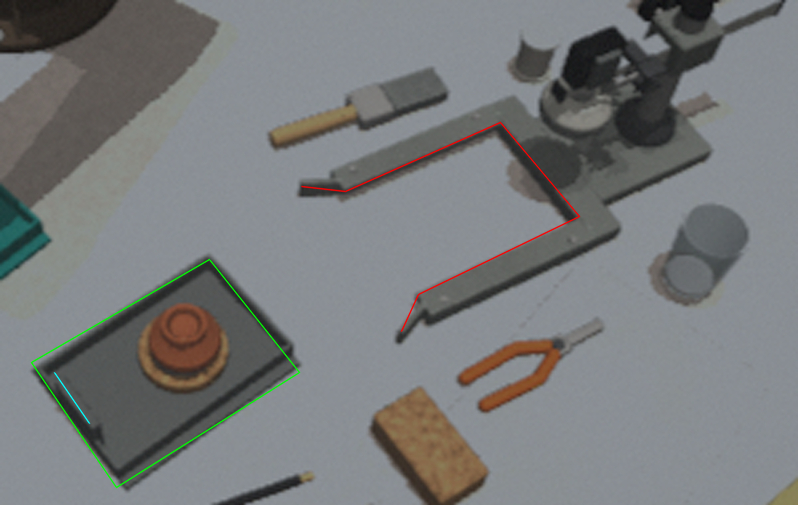

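The second crop confirms it: the grey tray carries the pot, and the turquoise one is separate and its ring is empty. Next I'll move above the pull for a close look.

Emit:
drive_tool:
  motion:
    - {"x":0.95,"y":-0.53,"z":-0.2,"rz":0.146}
    - {"x":0.95,"y":-0.53,"z":-0.2,"rz":0.146}
    - {"x":0.95,"y":-0.53,"z":-0.2,"rz":0.146}
    - {"x":0.95,"y":-0.53,"z":-0.2,"rz":0.146}
    - {"x":0.95,"y":-0.53,"z":-0.2,"rz":0.146}
    - {"x":0.95,"y":-0.53,"z":-0.2,"rz":0.146}
    - {"x":0.95,"y":-0.53,"z":-0.2,"rz":0.146}
    - {"x":0.95,"y":-0.53,"z":-0.2,"rz":0.146}
    - {"x":0.95,"y":-0.53,"z":-0.2,"rz":0.146}
    - {"x":0.95,"y":-0.53,"z":-0.2,"rz":0.146}

```text
validation failed for argument at $.mo...
```

Run:
```python
from h import *
s=state(); print(s["time_s"],s["tool_pos"],s["eef_rot"],s["qpos"])
f=grab_frame("wrist"); print(f["pose"].round(2).tolist(),f["fx"])
st=[558,172,81.8];tr=[525,-160,91]
im=overlay(f,(0,0,640,480),1.25,st,tr); cv2.imwrite("pics/w1.png",im)
for l in("tray_mid","tray_pull","tray_nest","pot_centre","holder_mouth"):
    print(l,[(round(r["conf"],2),np.round(r["xy"]).tolist(),np.round(onz(f,r["xy"],Z[l])[:2]).tolist()) for r in pinpoint(f,l)[:3]])
```

```text
3.0 [ 276.82193186 -560.38139386  239.67719625] [ 1.79991990e+02 -2.85338453e-04  2.62847947e+01] [-6.97638716e+01  2.81255591e+01  8.93173831e+01  1.27087754e-03
  6.25491226e+01 -6.04925203e+00]
[[0.44, 0.86, 0.27, 353.46], [-0.9, 0.42, 0.13, -522.76], [0.0, -0.3, 0.96, 385.85], [0.0, 0.0, 0.0, 1.0]] 396.84384779554017
tray_mid [(0.58, [37.0, 69.0], [280.0, -279.0])]
tray_pull [(0.95, [124.0, 102.0], [293.0, -374.0])]
tray_nest [(0.79, [10.0, 62.0], [276.0, -260.0])]
pot_centre []
holder_mouth []
```

View pics/w1.png

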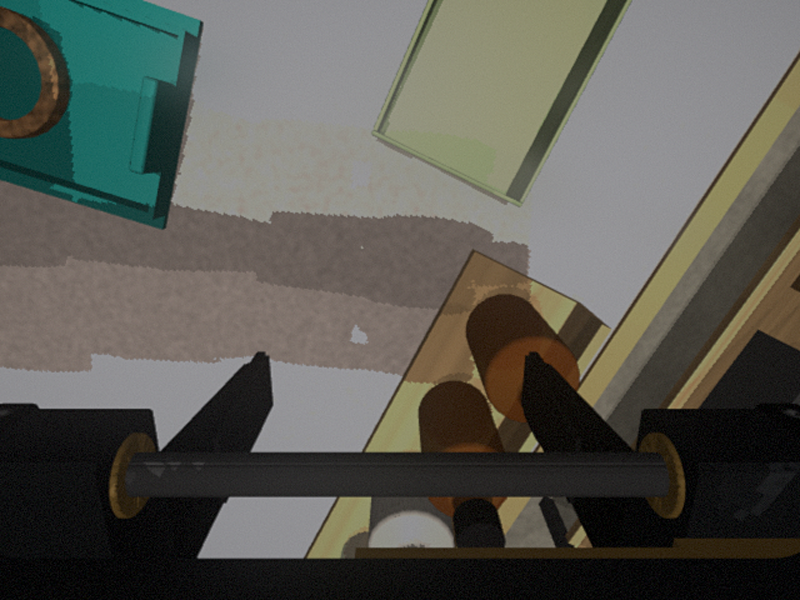

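The call was refused, so the arm hasn't moved. The view shows only the turquoise look-alike and the green box. I'll send full rows this time.

Emit:
drive_tool:
  motion:
    - {"x":0.9,"y":-0.89,"z":-0.2,"rx":0,"ry":0,"rz":0.146}
    - {"x":0.9,"y":-0.89,"z":-0.2,"rx":0,"ry":0,"rz":0.146}
    - {"x":0.9,"y":-0.89,"z":-0.2,"rx":0,"ry":0,"rz":0.146}
    - {"x":0.9,"y":-0.89,"z":-0.2,"rx":0,"ry":0,"rz":0.146}
    - {"x":0.9,"y":-0.89,"z":-0.2,"rx":0,"ry":0,"rz":0.146}
    - {"x":0.9,"y":-0.89,"z":-0.2,"rx":0,"ry":0,"rz":0.146}
    - {"x":0.9,"y":-0.89,"z":-0.2,"rx":0,"ry":0,"rz":0.146}
    - {"x":0.9,"y":-0.89,"z":-0.2,"rx":0,"ry":0,"rz":0.146}
    - {"x":0.9,"y":-0.89,"z":-0.2,"rx":0,"ry":0,"rz":0.146}
    - {"x":0.9,"y":-0.89,"z":-0.2,"rx":0,"ry":0,"rz":0.146}
    - {"x":0.9,"y":-0.89,"z":-0.2,"rx":0,"ry":0,"rz":0.146}

```text
time_s: 4.4
tool_pos: [400.5, -202.1, 299.5]
eef_rot: [180.0, 0.0, -0.0]
force: [0.7, 0.0, 0.7]
grip_width: 1.001
finger_force: 0.0
```

Run:
```python
from h import *
f=grab_frame("wrist")
st=[558,172,81.8];tr=[525,-160,91]
for l in("tray_mid","tray_pull","tray_nest","pot_centre","holder_mouth"):
    print(l,[(round(r["conf"],2),np.round(r["xy"]).tolist(),np.round(onz(f,r["xy"],Z[l])[:2]).tolist()) for r in pinpoint(f,l)[:3]])
m=regions_of(f,"tray_mid")
for r in m: print(r["conf"],np.round(r["extent"]))
im=overlay(f,(0,0,640,480),1.25,st,tr); cv2.imwrite("pics/w2.png",im)
```

```text
tray_mid [(0.67, [275.0, 79.0], [524.0, -158.0]), (0.65, [378.0, 294.0], [278.0, -276.0])]
tray_pull [(0.84, [374.0, 75.0], [525.0, -256.0]), (0.8, [467.0, 296.0], [294.0, -371.0])]
tray_nest [(0.62, [365.0, 301.0], [273.0, -260.0])]
pot_centre [(0.81, [251.0, 74.0], [526.0, -139.0])]
holder_mouth []
0.81 [289. 224. 475. 364.]
0.75 [166.   2. 383. 156.]
```

View pics/w2.png

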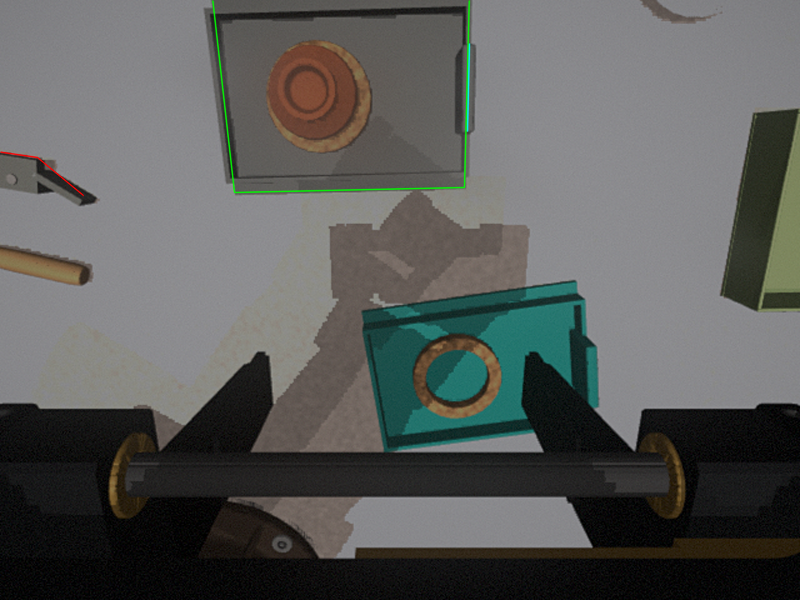

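The close view shows the grey tray with its pull at about (468,88) and the near stand leg end at (95,200). I'll move over the tray and fit its pose to the mask.

Emit:
drive_tool:
  motion:
    - {"x":0.333,"y":0.0,"z":0.1,"rx":0,"ry":0,"rz":0}
    - {"x":0.333,"y":0.0,"z":0.1,"rx":0,"ry":0,"rz":0}
    - {"x":0.333,"y":0.0,"z":0.1,"rx":0,"ry":0,"rz":0}
    - {"x":0.333,"y":0.0,"z":0.1,"rx":0,"ry":0,"rz":0}

```text
time_s: 5.15
tool_pos: [500.9, -201.3, 268.5]
eef_rot: [-179.9, 0.1, 0.1]
force: [-0.3, 0.4, 0.6]
grip_width: 0.999
finger_force: 0.0
```

```bash
cat >> h.py <<'E'
from scipy.optimize import minimize
TP=[(a,b,c) for a in(-100,100) for b in(-75,75) for c in(0,6)]+[(a,b,26) for a in(-98,98) for b in(-64,64)]+[(a,b,52) for a in(-100,-90) for b in(-30,30)]
def fittray(fs,g):
    ms=[]
    for f in fs:
        for r in regions_of(f,"tray_mid"):
            e=proj(f,T2(*g,(0,0,10))); x=r["extent"]
            if x[0]<e[0]<x[2] and x[1]<e[1]<x[3]:
                c=cv2.convexHull(np.argwhere(r["pixels"])[:,::-1].astype(np.int32)); m=np.zeros((480,640),np.uint8); cv2.fillPoly(m,[c],1); ms.append((f,m)); break
    def cost(v):
        t=0
        for f,m in ms:
            h=cv2.convexHull(np.array([proj(f,T2(*v,p)) for p in TP],np.float32)); q=np.zeros((480,640),np.uint8)
            cv2.fillPoly(q,[np.round(h*16).astype(np.int32)],1,shift=4); t+=(q!=m).sum()/(m.sum()+1)
        return t
    s=minimize(cost,g,method="Nelder-Mead",options=dict(initial_simplex=[g]+[[g[0]+d[0],g[1]+d[1],g[2]+d[2]] for d in((8,0,0),(0,8,0),(0,0,4))]))
    return s.x,s.fun/max(1,len(ms))
E
python3 - <<'E'
from h import *
f=grab_frame("wrist");T=grab_frame("top");S=grab_frame("scene")
for fs in([f],[T],[S]): print(fittray(fs,[527,-158,91]))
for l in("tray_mid","tray_pull","tray_nest","pot_centre"):
    print(l,[(round(r["conf"],2),np.round(r["xy"]).tolist(),np.round(onz(f,r["xy"],Z[l])[:2]).tolist()) for r in pinpoint(f,l)[:3]])
st=[558,172,81.8];tr=fittray([f],[527,-158,91])[0]
im=overlay(f,(0,0,640,480),1.25,st,tr); cv2.imwrite("pics/w3.png",im)
E
```

```text
(array([ 523.68729772, -157.82726237,   91.3635704 ]), np.float64(0.015375594501270441))
(array([ 522.77469136, -150.92078189,   89.94084362]), np.float64(0.23522770041400076))
(array([ 522.92727207, -156.5552533 ,   91.79510545]), np.float64(0.0205761316872428))
tray_mid [(0.55, [276.0, 178.0], [525.0, -157.0]), (0.46, [252.0, 183.0], [520.0, -133.0])]
tray_pull [(0.65, [376.0, 185.0], [524.0, -257.0])]
tray_nest [(0.79, [368.0, 386.0], [274.0, -263.0])]
pot_centre [(0.87, [250.0, 183.0], [526.0, -137.0])]
```

View pics/w3.png

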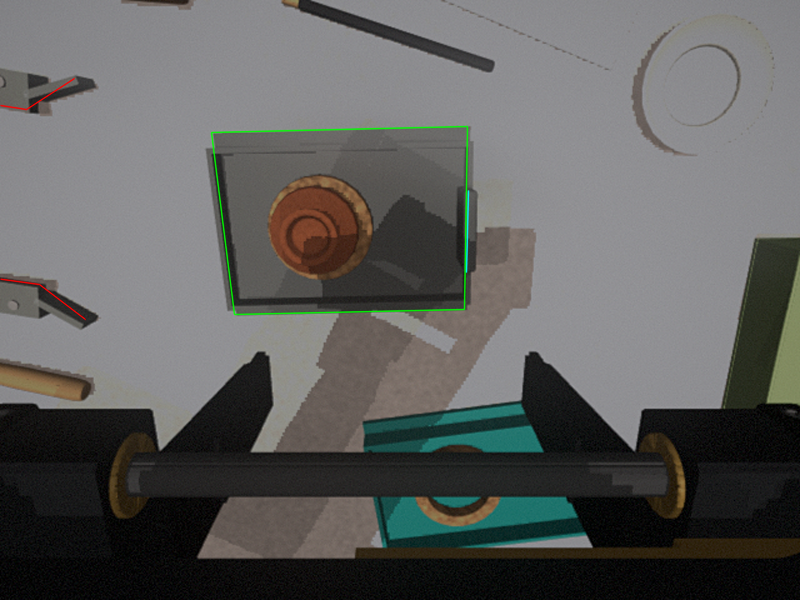

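The tray is at about (524,-158), yaw 91.4. The red stand model is about 8–12 mm too far in, so I'll look at the stand from close above.

Emit:
drive_tool:
  motion:
    - {"x":0.15,"y":-1.0,"z":-0.1,"rx":0,"ry":0,"rz":0}
    - {"x":0.15,"y":-1.0,"z":-0.1,"rx":0,"ry":0,"rz":0}
    - {"x":0.15,"y":-1.0,"z":-0.1,"rx":0,"ry":0,"rz":0}
    - {"x":0.15,"y":-1.0,"z":-0.1,"rx":0,"ry":0,"rz":0}
    - {"x":0.15,"y":-1.0,"z":-0.1,"rx":0,"ry":0,"rz":0}
    - {"x":0.15,"y":-1.0,"z":-0.1,"rx":0,"ry":0,"rz":0}
    - {"x":0.15,"y":-1.0,"z":-0.1,"rx":0,"ry":0,"rz":0}
    - {"x":0.15,"y":-1.0,"z":-0.1,"rx":0,"ry":0,"rz":0}

```text
time_s: 6.5
tool_pos: [545.4, 99.8, 299.5]
eef_rot: [180.0, -0.0, 0.2]
force: [-0.6, -0.4, -0.9]
grip_width: 1.0
finger_force: 0.0
```

Run:
```python
from h import *
f=grab_frame("wrist"); np.save("stand.npy",f,allow_pickle=True)
for l in("holder_home","holder_mouth","lamp_grip","collar_lip","column_top","button_face"):
    print(l,[(round(r["conf"],2),np.round(r["xy"]).tolist(),np.round(onz(f,r["xy"],Z[l])[:2]).tolist()) for r in pinpoint(f,l)[:3]])
st=[557,166,81.8];tr=[523.7,-157.8,91.4]
im=overlay(f,(0,0,640,480),1.25,st,tr); cv2.imwrite("pics/w4.png",im)
```

```text
holder_home []
holder_mouth []
lamp_grip [(0.76, [36.0, 198.0], [578.0, 291.0])]
collar_lip []
column_top []
button_face [(0.92, [37.0, 171.0], [597.0, 286.0]), (0.3, [256.0, 316.0], [489.0, 146.0])]
```

View pics/w4.png

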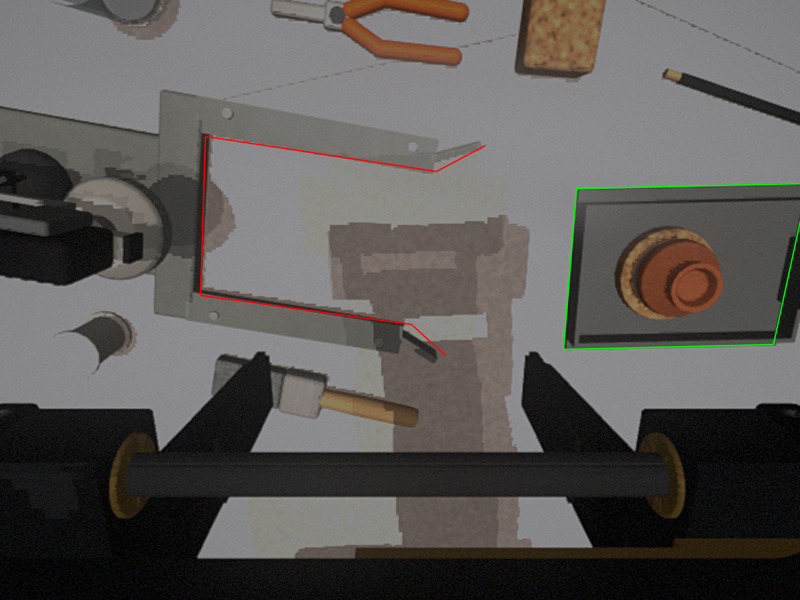

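The wrist view shows the stand clearly, with the crossbar face at column ~203 and the flare tips at (484,145) and (437,357). The overlay is within a few mm. I'll refine it by aligning edges.

Run:
```python
from h import *
from scipy.ndimage import map_coordinates
f=np.load("stand.npy",allow_pickle=True).item()
g=cv2.GaussianBlur(cv2.cvtColor(f["frame"],cv2.COLOR_RGB2GRAY).astype(float),(0,0),1.2)
gx,gy=cv2.Sobel(g,-1,1,0),cv2.Sobel(g,-1,0,1)
segs=[((-85,68,22),(92,68,22)),((-85,-68,22),(92,-68,22)),((100,-60,22),(100,60,22))]
def score(v,per=False):
    o=[]
    for a,b in segs:
        P=np.array([proj(f,T2(*v,np.array(a)+(np.array(b)-a)*t)) for t in np.linspace(0,1,80)])
        d=P[-1]-P[0]; n=np.array([-d[1],d[0]])/np.linalg.norm(d)
        G=map_coordinates(gx,P[:,::-1].T,order=1)*n[0]+map_coordinates(gy,P[:,::-1].T,order=1)*n[1]
        o.append(abs(np.clip(G,-40,40).mean()))
    return o if per else sum(o)
best=sorted([(score((x,y,w)),x,y,w) for x in np.arange(548,567,1.) for y in np.arange(156,177,1.) for w in np.arange(78.5,84,.25)])[::-1]
for b in best[:6]: print(b,score(b[1:],True))
st=best[0][1:]
im=overlay(f,(110,60,400,300),2.75,st,[523.7,-157.8,91.4]); cv2.imwrite("pics/w5.png",im)
```

```text
(np.float64(119.3774344029946), np.float64(556.0), np.float64(167.0), np.float64(80.5)) [np.float64(39.377434402994595), np.float64(40.0), np.float64(40.0)]
(np.float64(119.05402289571032), np.float64(556.0), np.float64(167.0), np.float64(80.25)) [np.float64(39.14790935865319), np.float64(39.906113537057124), np.float64(40.0)]
(np.float64(118.97812059069287), np.float64(557.0), np.float64(167.0), np.float64(80.0)) [np.float64(39.101714021198866), np.float64(40.0), np.float64(39.87640656949401)]
(np.float64(118.96568938534617), np.float64(556.0), np.float64(166.0), np.float64(80.5)) [np.float64(39.06511684360006), np.float64(39.900572541746115), np.float64(40.0)]
(np.float64(118.74023781281592), np.float64(556.0), np.float64(166.0), np.float64(80.25)) [np.float64(38.94248043371648), np.float64(39.79775737909944), np.float64(40.0)]
(np.float64(118.74015531201445), np.float64(556.0), np.float64(166.0), np.float64(80.75)) [np.float64(38.80254194503188), np.float64(39.937613366982575), np.float64(40.0)]
```

View pics/w5.png

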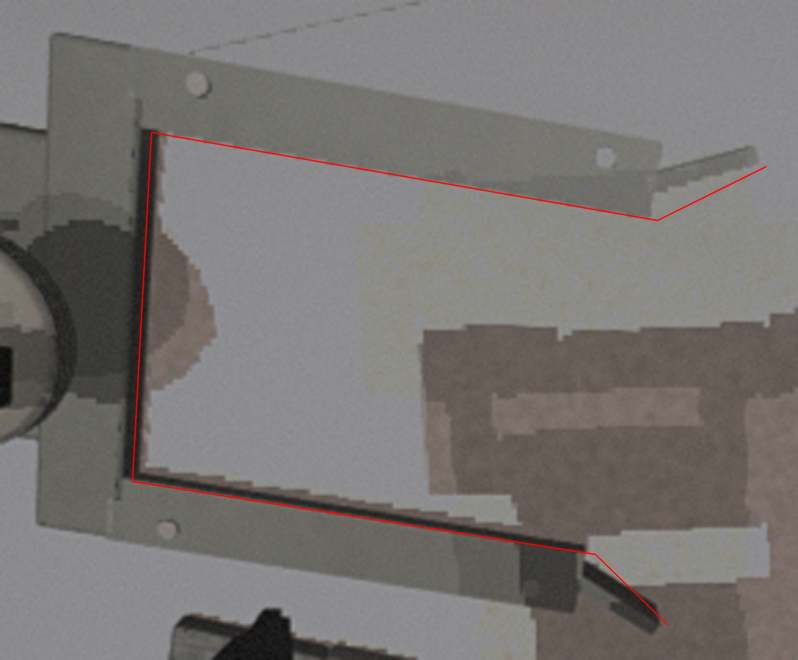

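The stand is at about (556.5,170), yaw 80.5. Now I'll go back to the pull.

Emit:
drive_tool:
  motion:
    - {"x":-0.07,"y":1.0,"z":0.1,"rx":0,"ry":0,"rz":-0.008}
    - {"x":-0.07,"y":1.0,"z":0.1,"rx":0,"ry":0,"rz":-0.008}
    - {"x":-0.07,"y":1.0,"z":0.1,"rx":0,"ry":0,"rz":-0.008}
    - {"x":-0.07,"y":1.0,"z":0.1,"rx":0,"ry":0,"rz":-0.008}
    - {"x":-0.07,"y":1.0,"z":0.1,"rx":0,"ry":0,"rz":-0.008}
    - {"x":-0.07,"y":1.0,"z":0.1,"rx":0,"ry":0,"rz":-0.008}
    - {"x":-0.07,"y":1.0,"z":0.1,"rx":0,"ry":0,"rz":-0.008}
  claw: 0.42
  squeeze: 15

```text
time_s: 7.55
tool_pos: [523.5, -206.7, 268.8]
eef_rot: [180.0, 0.0, 1.1]
force: [-0.1, 0.3, 0.7]
grip_width: 0.581
finger_force: 0.0
```

Emit:
drive_tool:
  motion:
    - {"x":0,"y":0.17,"z":0.4,"rx":0,"ry":0,"rz":0}
    - {"x":0,"y":0.17,"z":0.4,"rx":0,"ry":0,"rz":0}
    - {"x":0,"y":0.17,"z":0.4,"rx":0,"ry":0,"rz":0}
    - {"x":0,"y":0.17,"z":0.4,"rx":0,"ry":0,"rz":0}
    - {"x":0,"y":0.17,"z":0.4,"rx":0,"ry":0,"rz":0}

```text
time_s: 8.05
tool_pos: [525.9, -252.3, 150.3]
eef_rot: [-180.0, 0.0, 1.4]
force: [-0.2, 0.1, 0.2]
grip_width: 0.582
finger_force: 0.0
```

Run:
```python
from h import *
f=grab_frame("wrist"); s=state(); print(s["tool_pos"],s["eef_rot"])
for l in("tray_pull","pot_centre"):
    print(l,[(round(r["conf"],2),np.round(r["xy"]).tolist(),np.round(onz(f,r["xy"],Z[l])[:2]).tolist()) for r in pinpoint(f,l)[:3]])
print(fittray([f],[523.7,-157.8,91.4]))
save(f,"w6.png")
```

```text
[ 526.33566973 -252.19163597  151.15516073] [ 1.79951251e+02 -8.00379139e-02  1.44513380e+00]
tray_pull [(0.93, [320.0, 250.0], [524.0, -254.0]), (0.22, [152.0, 244.0], [525.0, -138.0]), (0.21, [246.0, 35.0], [657.0, -207.0])]
pot_centre [(0.63, [154.0, 245.0], [525.0, -139.0])]
(array([ 523.77914007, -158.20548676,   91.54496235]), np.float64(0.017405817835002384))
```

Emit:
drive_tool:
  motion:
    - {"x":-0.005,"y":0.007,"z":0.15,"rx":0,"ry":0,"rz":0}
    - {"x":-0.005,"y":0.007,"z":0.25,"rx":0,"ry":0,"rz":0}
    - {"x":-0.005,"y":0.007,"z":0.33,"rx":0,"ry":0,"rz":0}
    - {"x":-0.005,"y":0.007,"z":0.363,"rx":0,"ry":0,"rz":0}
    - {"x":-0.005,"y":0.007,"z":0.363,"rx":0,"ry":0,"rz":0}
    - {"x":-0.005,"y":0.007,"z":0.363,"rx":0,"ry":0,"rz":0}

```text
time_s: 8.85
tool_pos: [525.0, -254.7, 42.1]
eef_rot: [179.9, -0.1, 1.5]
force: [0.5, -1.1, -0.5]
grip_width: 0.581
finger_force: 0.0
```

Emit:
drive_tool:
  motion:
    - {"x":0,"y":0,"z":0,"rx":0,"ry":0,"rz":0}
    - {"x":0,"y":0,"z":0,"rx":0,"ry":0,"rz":0}
    - {"x":0,"y":0,"z":0,"rx":0,"ry":0,"rz":0}
    - {"x":0,"y":0,"z":0,"rx":0,"ry":0,"rz":0}
    - {"x":0,"y":0,"z":0,"rx":0,"ry":0,"rz":0}
    - {"x":0,"y":0,"z":0,"rx":0,"ry":0,"rz":0}
    - {"x":0,"y":0,"z":0,"rx":0,"ry":0,"rz":0}
    - {"x":0,"y":0,"z":0,"rx":0,"ry":0,"rz":0}
  claw: 1
  squeeze: 15

```text
time_s: 9.65
tool_pos: [524.4, -254.5, 40.7]
eef_rot: [180.0, 0.0, 1.5]
force: [-1.0, 0.8, 0.6]
grip_width: 0.104
finger_force: 15.0
```

Gripped (10 mm). Now I'll swing the tray onto the stand's axis ahead of the flares, with gentle ramps.

Emit:
drive_tool:
  motion:
    - {"x":-0.001,"y":-0.006,"z":0,"rx":0,"ry":0,"rz":0.001}
    - {"x":-0.004,"y":-0.019,"z":0,"rx":0,"ry":0,"rz":0.004}
    - {"x":-0.008,"y":-0.038,"z":0,"rx":0,"ry":0,"rz":0.007}
    - {"x":-0.013,"y":-0.06,"z":0,"rx":0,"ry":0,"rz":0.012}
    - {"x":-0.018,"y":-0.082,"z":0,"rx":0,"ry":0,"rz":0.016}
    - {"x":-0.023,"y":-0.104,"z":0,"rx":0,"ry":0,"rz":0.02}
    - {"x":-0.028,"y":-0.127,"z":0,"rx":0,"ry":0,"rz":0.025}
    - {"x":-0.033,"y":-0.149,"z":0,"rx":0,"ry":0,"rz":0.029}
    - {"x":-0.037,"y":-0.171,"z":0,"rx":0,"ry":0,"rz":0.033}
    - {"x":-0.042,"y":-0.193,"z":0,"rx":0,"ry":0,"rz":0.037}
    - {"x":-0.047,"y":-0.215,"z":0,"rx":0,"ry":0,"rz":0.042}
    - {"x":-0.052,"y":-0.237,"z":0,"rx":0,"ry":0,"rz":0.046}
    - {"x":-0.057,"y":-0.259,"z":0,"rx":0,"ry":0,"rz":0.05}
    - {"x":-0.061,"y":-0.28,"z":0,"rx":0,"ry":0,"rz":0.054}
    - {"x":-0.065,"y":-0.297,"z":0,"rx":0,"ry":0,"rz":0.058}
    - {"x":-0.067,"y":-0.309,"z":0,"rx":0,"ry":0,"rz":0.06}
    - {"x":-0.069,"y":-0.316,"z":0,"rx":0,"ry":0,"rz":0.061}
    - {"x":-0.069,"y":-0.316,"z":0,"rx":0,"ry":0,"rz":0.061}

```text
time_s: 11.45
tool_pos: [501.2, -159.8, 40.7]
eef_rot: [-180.0, 0.0, -9.5]
force: [1.1, 3.7, 0.2]
grip_width: 0.104
finger_force: 15.0
```

Run:
```python
from h import *
f=grab_frame("wrist");S=grab_frame("scene"); s=state(); print(s["time_s"],s["tool_pos"],s["eef_rot"],s["force"],s["wrist_torque"])
g=[516.9,-66.6,80.5]
print(fittray([f],g),fittray([S],g))
for l in("tray_pull","pot_centre","tray_mid","holder_mouth"):
    print(l,[(round(r["conf"],2),np.round(r["xy"]).tolist(),np.round(onz(f,r["xy"],Z[l])[:2]).tolist()) for r in pinpoint(f,l)[:3]])
im=overlay(f,(0,0,640,480),1.25,[556.5,170,80.5],g); cv2.imwrite("pics/w7.png",im)
```

```text
11.55 [ 501.24904077 -159.90339656   40.72616704] [-1.79978846e+02  2.29659700e-02 -9.53078620e+00] [1.36409561 3.92933789 0.28057227] [ 0.57948176 -0.16921343 -0.02427636]
(array([518.77170495, -66.17046248,  80.38722254]), np.float64(0.06198984022229941)) (array([520.83792867, -60.1028578 ,  80.4454161 ]), np.float64(0.17596002104155709))
tray_pull [(0.87, [317.0, 326.0], [502.0, -159.0])]
pot_centre [(0.87, [42.0, 321.0], [523.0, -45.0])]
tray_mid [(0.58, [132.0, 290.0], [518.0, -65.0])]
holder_mouth []
```

View pics/w7.png

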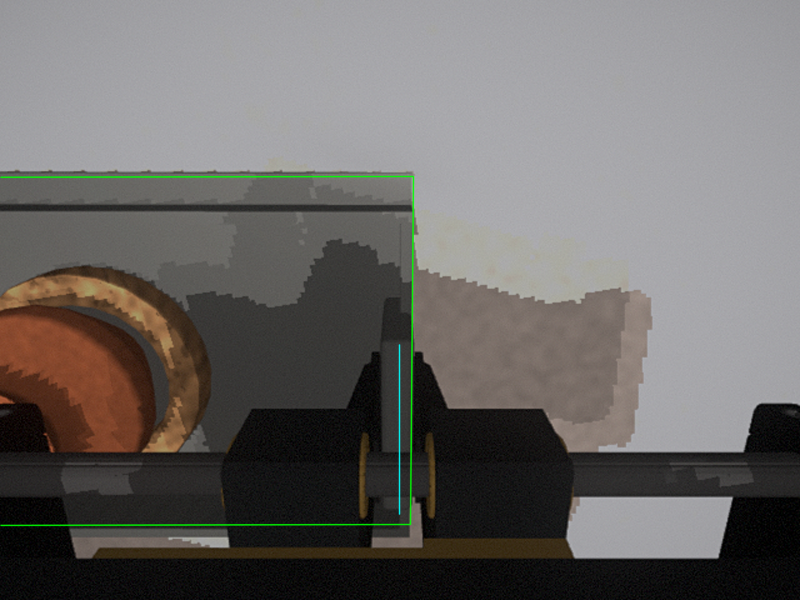

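The view shows the pull held between the fingers at crop (398,400), the pot seated in its ring, and the tray aligned to the overlay within ~2 mm. From here I'll rely on numbers only. I'll enter the flares slowly and watch the lateral force.

Emit:
drive_tool:
  motion:
    - {"x":-0.001,"y":-0.006,"z":0,"rx":0,"ry":0,"rz":0}
    - {"x":-0.002,"y":-0.019,"z":0,"rx":0,"ry":0,"rz":0}
    - {"x":-0.003,"y":-0.036,"z":0,"rx":0,"ry":0,"rz":0}
    - {"x":-0.004,"y":-0.055,"z":0,"rx":0,"ry":0,"rz":0}
    - {"x":-0.005,"y":-0.075,"z":0,"rx":0,"ry":0,"rz":0}
    - {"x":-0.005,"y":-0.095,"z":0,"rx":0,"ry":0,"rz":0}
    - {"x":-0.005,"y":-0.115,"z":0,"rx":0,"ry":0,"rz":0}
    - {"x":-0.005,"y":-0.135,"z":0,"rx":0,"ry":0,"rz":0}
    - {"x":-0.005,"y":-0.15,"z":0,"rx":0,"ry":0,"rz":0}
    - {"x":-0.005,"y":-0.162,"z":0,"rx":0,"ry":0,"rz":0}
    - {"x":-0.005,"y":-0.174,"z":0,"rx":0,"ry":0,"rz":0}
    - {"x":-0.005,"y":-0.186,"z":0,"rx":0,"ry":0,"rz":0}
    - {"x":-0.005,"y":-0.198,"z":0,"rx":0,"ry":0,"rz":0}
    - {"x":-0.005,"y":-0.21,"z":0,"rx":0,"ry":0,"rz":0}

```text
time_s: 13.25
tool_pos: [510.3, -97.7, 40.7]
eef_rot: [180.0, 0.0, -9.5]
force: [-0.3, -3.4, -0.4]
grip_width: 0.109
finger_force: 15.0
```

Run:
```python
from h import *
s=state(); print(s["time_s"],s["tool_pos"],s["eef_rot"],s["force"],s["wrist_torque"])
S=grab_frame("scene");T=grab_frame("top");g=[527,-5,80.5]
print(fittray([S],g),fittray([T],g))
```

```text
13.25 [510.28008702 -97.66897873  40.71454078] [ 1.79996058e+02  6.52366459e-04 -9.54117480e+00] [-0.34500025 -3.43885672 -0.4073032 ] [-0.46653236  0.13743147 -0.00974197]
(array([529.39714435,  -2.21983953,  80.59613447]), np.float64(0.22764227642276422)) (array([529.32944673,   0.73715897,  80.49798049]), np.float64(0.3636743215031315))
```

No lateral force at the slot entry, so I'll continue.

Emit:
drive_tool:
  motion:
    - {"x":0,"y":-0.01,"z":0,"rx":0,"ry":0,"rz":0}
    - {"x":0,"y":-0.024,"z":0,"rx":0,"ry":0,"rz":0}
    - {"x":0,"y":-0.04,"z":0,"rx":0,"ry":0,"rz":0}
    - {"x":0,"y":-0.058,"z":0,"rx":0,"ry":0,"rz":0}
    - {"x":0,"y":-0.076,"z":0,"rx":0,"ry":0,"rz":0}
    - {"x":0,"y":-0.094,"z":0,"rx":0,"ry":0,"rz":0}
    - {"x":0,"y":-0.112,"z":0,"rx":0,"ry":0,"rz":0}
    - {"x":0,"y":-0.13,"z":0,"rx":0,"ry":0,"rz":0}
    - {"x":0,"y":-0.145,"z":0,"rx":0,"ry":0,"rz":0}
    - {"x":0,"y":-0.157,"z":0,"rx":0,"ry":0,"rz":0}

```text
time_s: 14.45
tool_pos: [518.1, -51.0, 40.8]
eef_rot: [180.0, -0.0, -9.5]
force: [-0.6, -3.8, -1.3]
grip_width: 0.105
finger_force: 15.0
```

Emit:
drive_tool:
  motion:
    - {"x":0,"y":-0.01,"z":0,"rx":0,"ry":0,"rz":0}
    - {"x":0,"y":-0.026,"z":0,"rx":0,"ry":0,"rz":0}
    - {"x":0,"y":-0.046,"z":0,"rx":0,"ry":0,"rz":0}
    - {"x":0,"y":-0.07,"z":0,"rx":0,"ry":0,"rz":0}
    - {"x":0,"y":-0.095,"z":0,"rx":0,"ry":0,"rz":0}
    - {"x":0,"y":-0.12,"z":0,"rx":0,"ry":0,"rz":0}
    - {"x":0,"y":-0.145,"z":0,"rx":0,"ry":0,"rz":0}
    - {"x":0,"y":-0.17,"z":0,"rx":0,"ry":0,"rz":0}
    - {"x":0,"y":-0.195,"z":0,"rx":0,"ry":0,"rz":0}
    - {"x":0,"y":-0.22,"z":0,"rx":0,"ry":0,"rz":0}
    - {"x":0,"y":-0.245,"z":0,"rx":0,"ry":0,"rz":0}
    - {"x":0,"y":-0.27,"z":0,"rx":0,"ry":0,"rz":0}
    - {"x":0,"y":-0.295,"z":0,"rx":0,"ry":0,"rz":0}
    - {"x":0,"y":-0.315,"z":0,"rx":0,"ry":0,"rz":0}
    - {"x":0,"y":-0.33,"z":0,"rx":0,"ry":0,"rz":0}
    - {"x":0,"y":-0.342,"z":0,"rx":0,"ry":0,"rz":0}
    - {"x":0,"y":-0.35,"z":0,"rx":0,"ry":0,"rz":0}

```text
time_s: 16.15
tool_pos: [535.5, 52.3, 40.7]
eef_rot: [180.0, -0.0, -9.5]
force: [-1.2, -5.4, 0.4]
grip_width: 0.105
finger_force: 15.0
```

Emit:
drive_tool:
  motion:
    - {"x":0,"y":-0.01,"z":0,"rx":0,"ry":0,"rz":0}
    - {"x":0,"y":-0.02,"z":0,"rx":0,"ry":0,"rz":0}
    - {"x":0,"y":-0.03,"z":0,"rx":0,"ry":0,"rz":0}
    - {"x":0,"y":-0.04,"z":0,"rx":0,"ry":0,"rz":0}
    - {"x":0,"y":-0.05,"z":0,"rx":0,"ry":0,"rz":0}
    - {"x":0,"y":-0.056,"z":0,"rx":0,"ry":0,"rz":0}
    - {"x":0,"y":-0.062,"z":0,"rx":0,"ry":0,"rz":0}
    - {"x":0,"y":-0.067,"z":0,"rx":0,"ry":0,"rz":0}

```text
time_s: 16.95
tool_pos: [538.8, 72.0, 40.7]
eef_rot: [180.0, -0.0, -9.5]
force: [0.1, -5.5, 1.3]
grip_width: 0.104
finger_force: 15.0
```

Emit:
drive_tool:
  motion:
    - {"x":0,"y":-0.004,"z":0,"rx":0,"ry":0,"rz":0}
    - {"x":0,"y":-0.008,"z":0,"rx":0,"ry":0,"rz":0}
    - {"x":0,"y":-0.012,"z":0,"rx":0,"ry":0,"rz":0}
    - {"x":0,"y":-0.015,"z":0,"rx":0,"ry":0,"rz":0}

```text
time_s: 17.35
tool_pos: [539.5, 76.4, 40.7]
eef_rot: [180.0, -0.0, -9.5]
force: [-0.7, -5.4, 1.5]
grip_width: 0.106
finger_force: 15.0
```

Emit:
drive_tool:
  motion:
    - {"x":0,"y":-0.004,"z":0,"rx":0,"ry":0,"rz":0}
    - {"x":0,"y":-0.008,"z":0,"rx":0,"ry":0,"rz":0}
    - {"x":0,"y":-0.011,"z":0,"rx":0,"ry":0,"rz":0}

```text
time_s: 17.65
tool_pos: [539.4, 77.9, 40.7]
eef_rot: [179.9, 0.1, -9.5]
force: [-4.9, -30.2, 5.2]
grip_width: 0.106
finger_force: 15.0
```

At the stop (30 N). I'll relax and check that the tray is home before releasing.

Emit:
drive_tool:
  motion:
    - {"x":0,"y":0.004,"z":0,"rx":0,"ry":0,"rz":0}
    - {"x":0,"y":0.004,"z":0,"rx":0,"ry":0,"rz":0}

```text
time_s: 17.85
tool_pos: [539.4, 77.7, 40.7]
eef_rot: [180.0, 0.1, -9.6]
force: [-3.1, -11.7, 2.8]
grip_width: 0.106
finger_force: 15.0
```

Run:
```python
from h import *
s=state(); print(s["time_s"],s["tool_pos"],s["force"],s["wrist_torque"])
S=grab_frame("scene");T=grab_frame("top");W=grab_frame("wrist")
for f in(S,T,W):
  for l in("tray_pull","pot_centre","tray_mid","lamp_grip","button_face"):
    print(l,[(round(r["conf"],2),np.round(r["xy"]).tolist(),np.round(onz(f,r["xy"],Z[l])[:2]).tolist()) for r in pinpoint(f,l)[:2]])
```

```text
17.85 [539.43814159  77.72150728  40.7120934 ] [ -3.12022665 -11.65245833   2.8005495 ] [-1.75820089  0.53910649 -0.05657315]
tray_pull [(0.92, [370.0, 239.0], [543.0, 72.0]), (0.84, [167.0, 262.0], [293.0, -374.0])]
pot_centre [(0.61, [409.0, 222.0], [564.0, 192.0])]
tray_mid [(0.76, [400.0, 232.0], [559.0, 170.0]), (0.76, [202.0, 249.0], [288.0, -283.0])]
lamp_grip [(0.87, [449.0, 171.0], [571.0, 285.0]), (0.63, [367.0, 237.0], [598.0, -2.0])]
button_face [(0.64, [457.0, 172.0], [584.0, 297.0]), (0.42, [410.0, 220.0], [623.0, 107.0])]
tray_pull [(0.72, [415.0, 326.0], [289.0, -379.0])]
pot_centre [(0.47, [188.0, 179.0], [744.0, 300.0]), (0.45, [224.0, 240.0], [559.0, 193.0])]
tray_mid [(0.63, [381.0, 328.0], [281.0, -283.0]), (0.6, [135.0, 223.0], [617.0, 474.0])]
lamp_grip [(0.73, [178.0, 228.0], [582.0, 293.0])]
button_face [(0.4, [180.0, 224.0], [594.0, 285.0])]
tray_pull [(0.69, [318.0, 326.0], [540.0, 78.0])]
pot_centre [(0.71, [41.0, 320.0], [562.0, 193.0])]
tray_mid [(0.96, [131.0, 288.0], [557.0, 172.0])]
lamp_grip [(0.68, [44.0, 320.0], [621.0, 70.0])]
button_face []
```

The tray is home at mid (555,171), with the pot at its nest (562,193). Now I'll release and lift straight up, then go over the lamp with a quarter turn.

Emit:
drive_tool:
  motion:
    - {"x":0,"y":0.002,"z":0,"rx":0,"ry":0,"rz":0}
    - {"x":0,"y":0.002,"z":0,"rx":0,"ry":0,"rz":0}
    - {"x":0,"y":0.002,"z":0,"rx":0,"ry":0,"rz":0}
    - {"x":0,"y":0.002,"z":0,"rx":0,"ry":0,"rz":0}
    - {"x":0,"y":0.002,"z":-0.1,"rx":0,"ry":0,"rz":0}
    - {"x":0,"y":0.002,"z":-0.25,"rx":0,"ry":0,"rz":0}
    - {"x":0,"y":0.002,"z":-0.42,"rx":0,"ry":0,"rz":0}
    - {"x":0,"y":0.002,"z":-0.58,"rx":0,"ry":0,"rz":0}
    - {"x":0,"y":0.002,"z":-0.72,"rx":0,"ry":0,"rz":0}
    - {"x":0,"y":0.002,"z":-0.76,"rx":0,"ry":0,"rz":0}
    - {"x":0,"y":0.002,"z":-0.76,"rx":0,"ry":0,"rz":0}
  claw: 0.42

```text
time_s: 19.85
tool_pos: [540.1, 78.0, 270.2]
eef_rot: [-180.0, -0.2, -9.5]
force: [-0.4, -0.6, -0.1]
grip_width: 0.58
finger_force: 0.0
```

Emit:
drive_tool:
  motion:
    - {"x":0,"y":-0.3,"z":0,"rx":0,"ry":0,"rz":-0.5}
    - {"x":0,"y":-0.4,"z":0,"rx":0,"ry":0,"rz":-0.5}
    - {"x":0,"y":-0.5,"z":0,"rx":0,"ry":0,"rz":-0.5}
    - {"x":0,"y":-0.5,"z":0,"rx":0,"ry":0,"rz":-0.5}
    - {"x":0,"y":-0.5,"z":0,"rx":0,"ry":0,"rz":-0.5}
    - {"x":0,"y":-0.5,"z":0,"rx":0,"ry":0,"rz":-0.5}
    - {"x":0,"y":-0.5,"z":0,"rx":0,"ry":0,"rz":-0.5}
    - {"x":0,"y":-0.5,"z":0,"rx":0,"ry":0,"rz":-0.5}
    - {"x":0,"y":-0.5,"z":0,"rx":0,"ry":0,"rz":-0.5}
    - {"x":0,"y":-0.5,"z":0,"rx":0,"ry":0,"rz":-0.5}
    - {"x":0,"y":-0.5,"z":0,"rx":0,"ry":0,"rz":-0.5}
    - {"x":0,"y":-0.5,"z":0,"rx":0,"ry":0,"rz":-0.5}
  claw: 0.25

```text
time_s: 21.05
tool_pos: [564.1, 225.7, 266.3]
eef_rot: [-179.8, 0.1, 80.5]
force: [0.4, 0.1, -0.7]
grip_width: 0.749
finger_force: 0.0
```

Run:
```python
from h import *
s=state(); print(s["time_s"],s["tool_pos"],s["eef_rot"],s["force"],s["grip_width"])
S=grab_frame("scene");T=grab_frame("top");W=grab_frame("wrist")
for f in(S,T,W):
  for l in("tray_pull","pot_centre","tray_mid","lamp_grip","button_face","collar_lip"):
    print(l,[(round(r["conf"],2),np.round(r["xy"]).tolist(),np.round(onz(f,r["xy"],Z[l])[:2]).tolist()) for r in pinpoint(f,l)[:2]])
for r in regions_of(W,"lamp_grip")[:2]: print(r["conf"],r["extent"])
```

```text
21.05 [564.1265663  225.70445194 266.31035155] [-1.79823220e+02  8.75017052e-02  8.05258207e+01] [ 0.42504742  0.12604805 -0.69468201] 0.7486227365599868
tray_pull [(0.78, [168.0, 258.0], [285.0, -366.0]), (0.56, [370.0, 238.0], [539.0, 75.0])]
pot_centre [(0.65, [409.0, 222.0], [564.0, 191.0])]
tray_mid [(0.83, [400.0, 230.0], [553.0, 175.0]), (0.61, [201.0, 250.0], [288.0, -284.0])]
lamp_grip [(0.77, [454.0, 170.0], [577.0, 296.0])]
button_face [(0.68, [460.0, 176.0], [598.0, 293.0])]
collar_lip [(0.92, [466.0, 171.0], [587.0, 333.0])]
tray_pull [(0.94, [262.0, 245.0], [540.0, 78.0]), (0.72, [413.0, 327.0], [286.0, -372.0])]
pot_centre [(0.97, [226.0, 238.0], [563.0, 188.0])]
tray_mid [(0.7, [236.0, 237.0], [569.0, 164.0])]
lamp_grip [(0.58, [232.0, 239.0], [551.0, 145.0])]
button_face []
collar_lip []
tray_pull [(0.79, [321.0, 345.0], [543.0, 75.0]), (0.42, [176.0, 272.0], [412.0, 184.0])]
pot_centre [(0.71, [320.0, 239.0], [563.0, 194.0])]
tray_mid [(0.28, [476.0, 247.0], [727.0, 146.0])]
lamp_grip [(0.63, [323.0, 152.0], [580.0, 289.0])]
button_face [(0.89, [357.0, 152.0], [599.0, 286.0])]
collar_lip [(0.71, [322.0, 72.0], [587.0, 333.0])]
0.83 [270.7, 72.2, 366.8, 205.7]
0.22 [250.8, 159.3, 385.6, 356.1]
```

Emit:
drive_tool:
  motion:
    - {"x":0.1,"y":0.009,"z":0.05,"rx":0,"ry":0,"rz":0}
    - {"x":0.2,"y":0.009,"z":0.05,"rx":0,"ry":0,"rz":0}
    - {"x":0.217,"y":0.009,"z":0.05,"rx":0,"ry":0,"rz":0}
    - {"x":0.217,"y":0.009,"z":0.05,"rx":0,"ry":0,"rz":0}
    - {"x":0.217,"y":0.009,"z":0.05,"rx":0,"ry":0,"rz":0}

```text
time_s: 22.65
tool_pos: [577.9, 288.9, 253.8]
eef_rot: [180.0, 0.0, 80.5]
force: [-0.3, -0.2, 0.3]
grip_width: 0.75
finger_force: 0.0
```

Run:
```python
from h import *
s=state(); print(s["time_s"],s["tool_pos"],s["eef_rot"],s["force"],s["grip_width"])
W=grab_frame("wrist");save(W,"w8.png")
for l in("lamp_grip","button_face","collar_lip","pot_centre"):
    print(l,[(round(r["conf"],2),np.round(r["xy"]).tolist(),np.round(onz(W,r["xy"],Z[l])[:2]).tolist()) for r in pinpoint(W,l)[:2]])
print(proj(W,[577.5,289.5,180]),W["cx"])
# dark/grey profile across the grip top row
t=[onz(W,(0,0),203)]
for y in(-6,0,6):
    row=[]
    for k in range(-34,35,2):
        p=T2(577.5,289.5,80.5,(y,k,203)); u,v=proj(W,p); row.append(int(W["frame"][int(round(v)),int(round(u))].mean()))
    print(y,row)
```

```text
22.65 [577.919656   288.92975297 253.76399455] [1.79998591e+02 1.98277701e-02 8.04692618e+01] [-0.33226417 -0.20928564  0.33391055] 0.7502275397588267
lamp_grip [(0.9, [313.0, 268.0], [576.0, 288.0])]
button_face [(0.73, [349.0, 267.0], [598.0, 285.0])]
collar_lip [(0.69, [313.0, 190.0], [584.0, 332.0])]
pot_centre []
[314.40300517 265.85777917] 317.29226096673614
-6 [94, 41, 68, 102, 97, 98, 101, 92, 54, 58, 55, 24, 20, 16, 22, 14, 24, 22, 16, 15, 12, 11, 25, 13, 33, 62, 103, 115, 85, 90, 84, 85, 36, 89, 35]
0 [102, 63, 99, 97, 101, 100, 102, 46, 54, 50, 52, 41, 13, 19, 21, 18, 21, 17, 14, 14, 22, 24, 19, 44, 70, 71, 51, 88, 86, 88, 84, 87, 25, 86, 49]
6 [96, 51, 96, 101, 65, 69, 59, 60, 55, 49, 53, 40, 15, 13, 9, 20, 21, 20, 16, 19, 15, 21, 18, 14, 47, 58, 58, 54, 53, 88, 88, 89, 34, 91, 38]
```

The grip is centred between the fingers within ~1 mm. I'll descend and squeeze.

Emit:
drive_tool:
  motion:
    - {"x":0.002,"y":0.003,"z":0.08,"rx":0,"ry":0,"rz":0}
    - {"x":0.002,"y":0.003,"z":0.15,"rx":0,"ry":0,"rz":0}
    - {"x":0.002,"y":0.003,"z":0.2,"rx":0,"ry":0,"rz":0}
    - {"x":0.002,"y":0.003,"z":0.226,"rx":0,"ry":0,"rz":0}
    - {"x":0.002,"y":0.003,"z":0.226,"rx":0,"ry":0,"rz":0}
    - {"x":0.002,"y":0.003,"z":0.226,"rx":0,"ry":0,"rz":0}

```text
time_s: 23.5
tool_pos: [579.4, 289.9, 186.6]
eef_rot: [180.0, -0.0, 80.5]
force: [-0.4, 0.1, 0.9]
grip_width: 0.748
finger_force: 0.0
```

Emit:
drive_tool:
  motion:
    - {"x":0,"y":0,"z":0,"rx":0,"ry":0,"rz":0}
    - {"x":0,"y":0,"z":0,"rx":0,"ry":0,"rz":0}
    - {"x":0,"y":0,"z":0,"rx":0,"ry":0,"rz":0}
    - {"x":0,"y":0,"z":0,"rx":0,"ry":0,"rz":0}
    - {"x":0,"y":0,"z":0,"rx":0,"ry":0,"rz":0}
    - {"x":0,"y":0,"z":0,"rx":0,"ry":0,"rz":0}
    - {"x":0,"y":0,"z":0,"rx":0,"ry":0,"rz":0}
    - {"x":0,"y":0,"z":0,"rx":0,"ry":0,"rz":0}
  claw: 1
  squeeze: 25

```text
time_s: 24.3
tool_pos: [577.5, 290.3, 186.0]
eef_rot: [-179.8, 0.0, 80.5]
force: [-11.0, 1.5, 4.5]
grip_width: 0.273
finger_force: 25.0
```

Squeezed (25.9 mm). I'll ease the 11 N side load and draw out slowly.

Emit:
drive_tool:
  motion:
    - {"x":0,"y":-0.004,"z":0,"rx":0,"ry":0,"rz":0}
    - {"x":0,"y":-0.004,"z":0,"rx":0,"ry":0,"rz":0}

```text
time_s: 24.5
tool_pos: [577.5, 290.3, 186.0]
eef_rot: [-180.0, 0.0, 80.5]
force: [-5.5, -1.3, 1.7]
grip_width: 0.269
finger_force: 25.0
```

Emit:
drive_tool:
  motion:
    - {"x":-0.01,"y":0,"z":0,"rx":0,"ry":0,"rz":0}
    - {"x":-0.025,"y":0,"z":0,"rx":0,"ry":0,"rz":0}
    - {"x":-0.04,"y":0,"z":0,"rx":0,"ry":0,"rz":0}
    - {"x":-0.055,"y":0,"z":0,"rx":0,"ry":0,"rz":0}
    - {"x":-0.067,"y":0,"z":0,"rx":0,"ry":0,"rz":0}

```text
time_s: 25.0
tool_pos: [574.2, 270.9, 186.0]
eef_rot: [-180.0, -0.1, 80.5]
force: [-5.1, 6.3, 2.1]
grip_width: 0.274
finger_force: 25.0
```

It slides freely. I'll continue to the mark.

Emit:
drive_tool:
  motion:
    - {"x":-0.015,"y":-0.001,"z":0,"rx":0,"ry":0,"rz":0}
    - {"x":-0.035,"y":-0.001,"z":0,"rx":0,"ry":0,"rz":0}
    - {"x":-0.06,"y":-0.001,"z":0,"rx":0,"ry":0,"rz":0}
    - {"x":-0.085,"y":-0.001,"z":0,"rx":0,"ry":0,"rz":0}
    - {"x":-0.11,"y":-0.001,"z":0,"rx":0,"ry":0,"rz":0}
    - {"x":-0.135,"y":-0.001,"z":0,"rx":0,"ry":0,"rz":0}
    - {"x":-0.16,"y":-0.001,"z":0,"rx":0,"ry":0,"rz":0}
    - {"x":-0.185,"y":-0.001,"z":0,"rx":0,"ry":0,"rz":0}
    - {"x":-0.21,"y":-0.001,"z":0,"rx":0,"ry":0,"rz":0}
    - {"x":-0.235,"y":-0.001,"z":0,"rx":0,"ry":0,"rz":0}
    - {"x":-0.252,"y":-0.001,"z":0,"rx":0,"ry":0,"rz":0}
    - {"x":-0.263,"y":-0.001,"z":0,"rx":0,"ry":0,"rz":0}
    - {"x":-0.267,"y":-0.001,"z":0,"rx":0,"ry":0,"rz":0}
    - {"x":-0.267,"y":-0.001,"z":0,"rx":0,"ry":0,"rz":0}
    - {"x":-0.267,"y":-0.001,"z":0,"rx":0,"ry":0,"rz":0}

```text
time_s: 26.5
tool_pos: [560.8, 192.0, 186.0]
eef_rot: [-180.0, -0.1, 80.5]
force: [-5.1, 5.0, 1.4]
grip_width: 0.27
finger_force: 25.0
```

```bash
cat > chk.py <<'E'
from h import *
s=state(); print(s["time_s"],s["tool_pos"],s["eef_rot"],s["force"],s["grip_width"],s["finger_force"])
a=np.array([577.5,290.3]);d=np.array([.165,.986]);print("draw",(a-s["tool_pos"][:2])@d)
S=grab_frame("scene");W=grab_frame("wrist");T=grab_frame("top")
np.save("chk.npy",W,allow_pickle=True)
for f in(S,T,W):
  for l in("lamp_grip","button_face","collar_lip","pot_centre","tray_pull","tray_mid"):
    print(l,[(round(r["conf"],2),np.round(r["xy"]).tolist(),np.round(onz(f,r["xy"],Z[l])[:2]).tolist()) for r in pinpoint(f,l)[:2]])
# tube profile in wrist view: along boom axis, tube top z 164 approx
for lat in(-4,0,4):
    row=[]
    for k in range(40,180,2):
        u,v=proj(W,T2(555.2+1.5,171.4,80.5,(k,lat,160))); row.append(int(W["frame"][int(round(v)),int(round(u))].mean()) if 0<=v<480 and 0<=u<640 else -1)
    print(lat,row)
E
python3 chk.py
```

```text
26.5 [560.81567691 191.97476005 186.02289364] [-1.79985858e+02 -5.63257565e-02  8.04530125e+01] [-5.14086179  5.04371214  1.39255657] 0.2704913527779855 25.019090473651886
draw 99.70159990034696
lamp_grip [(0.76, [420.0, 186.0], [564.0, 193.0])]
button_face [(0.63, [420.0, 192.0], [575.0, 181.0]), (0.16, [388.0, 323.0], [780.0, -100.0])]
collar_lip [(0.57, [465.0, 171.0], [587.0, 330.0]), (0.29, [441.0, 280.0], [769.0, 61.0])]
pot_centre [(0.79, [406.0, 218.0], [549.0, 192.0])]
tray_pull [(0.93, [368.0, 240.0], [542.0, 66.0]), (0.67, [168.0, 260.0], [291.0, -369.0])]
tray_mid [(0.86, [199.0, 246.0], [277.0, -283.0]), (0.71, [400.0, 231.0], [555.0, 176.0])]
lamp_grip [(0.72, [226.0, 241.0], [547.0, 161.0]), (0.57, [234.0, 240.0], [547.0, 140.0])]
button_face []
collar_lip [(0.75, [164.0, 230.0], [579.0, 333.0])]
pot_centre [(0.54, [235.0, 240.0], [558.0, 161.0]), (0.47, [225.0, 238.0], [565.0, 190.0])]
tray_pull [(0.94, [263.0, 245.0], [540.0, 77.0]), (0.75, [413.0, 326.0], [289.0, -373.0])]
tray_mid [(0.9, [233.0, 238.0], [567.0, 172.0]), (0.81, [379.0, 331.0], [273.0, -276.0])]
lamp
[... 484 characters left out ...]
, -1, -1, -1, -1, -1, -1, -1, -1, -1]
0 [15, 16, 19, 115, 119, 116, 121, 118, 119, 118, 119, 118, 120, 29, 121, 116, 116, 182, 56, 182, 180, 180, 186, 64, 181, 180, 176, 183, 96, 174, 168, 172, 146, 141, 170, 169, 170, 173, 90, 173, 174, 171, 158, 141, 170, 173, 170, 147, 167, 176, 175, 174, 147, 174, 172, -1, -1, -1, -1, -1, -1, -1, -1, -1, -1, -1, -1, -1, -1, -1]
4 [15, 21, 23, 116, 118, 116, 117, 118, 118, 117, 116, 121, 121, 25, 120, 119, 175, 182, 133, 182, 182, 182, 183, 109, 181, 180, 179, 149, 166, 173, 171, 169, 148, 167, 168, 171, 168, 151, 87, 172, 176, 170, 168, 159, 173, 171, 169, 175, 175, 176, 174, 176, 175, 176, 174, -1, -1, -1, -1, -1, -1, -1, -1, -1, -1, -1, -1, -1, -1, -1]
```

The draw is 99.7 mm, and the scale's 0 line is seen ~99–100 mm in front of the collar edge. A 0.3 mm trim, then hold and check that it is steady.

Emit:
drive_tool:
  motion:
    - {"x":-0.001,"y":-0.001,"z":0,"rx":0,"ry":0,"rz":0}
    - {"x":-0.001,"y":-0.001,"z":0,"rx":0,"ry":0,"rz":0}
    - {"x":-0.001,"y":-0.001,"z":0,"rx":0,"ry":0,"rz":0}
    - {"x":-0.001,"y":-0.001,"z":0,"rx":0,"ry":0,"rz":0}
    - {"x":-0.001,"y":-0.001,"z":0,"rx":0,"ry":0,"rz":0}
    - {"x":-0.001,"y":-0.001,"z":0,"rx":0,"ry":0,"rz":0}
    - {"x":-0.001,"y":-0.001,"z":0,"rx":0,"ry":0,"rz":0}
    - {"x":-0.001,"y":-0.001,"z":0,"rx":0,"ry":0,"rz":0}

```text
time_s: 28.35
tool_pos: [560.8, 191.8, 186.0]
eef_rot: [180.0, -0.1, 80.5]
force: [-2.2, 6.0, 0.3]
grip_width: 0.27
finger_force: 25.0
```

Run:
```python
from h import *
s=state(); a=np.array([577.5,290.3]);d=np.array([.165,.986]);print(s["time_s"],"draw",(a-s["tool_pos"][:2])@d,s["force"],s["grip_width"],s["finger_force"])
W=grab_frame("wrist");S=grab_frame("scene")
# subpixel positions of scale lines along the tube, wrist
k=np.arange(58,150,.25);P=np.array([proj(W,T2(556.7,171.4,80.5,(q,0,164))) for q in k])
from scipy.ndimage import map_coordinates
g=map_coordinates(W["frame"].mean(2),P[:,::-1].T,order=1)
i=[j for j in range(4,len(g)-4) if g[j]==g[j-8 if j>=8 else 0:j+9].min() and g[j]<165]
print([(float(k[j]),int(g[j])) for j in i])
# scene: profile along tube to find the collar edge
k=np.arange(60,200,1.);P=np.array([proj(S,T2(556.7,171.4,80.5,(q,0,164))) for q in k])
print(map_coordinates(S["frame"].mean(2),P[:,::-1].T,order=1).astype(int).tolist())
```

```text
28.35 draw 99.90254129489452 [-2.22967601  5.97327165  0.32096467] 0.2699468839041872 25.01809448003769
[(66.75, 28), (72.75, 117), (76.25, 34), (86.0, 48), (95.75, 78), (105.25, 91), (115.25, 88), (124.75, 87), (134.5, 67), (144.0, 49), (147.5, 0), (147.75, 0), (148.0, 0), (148.25, 0), (148.5, 0), (148.75, 0)]
[30, 26, 24, 22, 21, 22, 23, 24, 25, 27, 30, 31, 32, 31, 32, 32, 31, 31, 31, 32, 33, 33, 33, 33, 34, 34, 34, 33, 33, 34, 34, 35, 35, 35, 35, 34, 33, 33, 33, 33, 32, 32, 32, 32, 32, 32, 31, 32, 33, 34, 34, 34, 33, 33, 33, 33, 34, 35, 35, 35, 34, 33, 33, 33, 33, 33, 34, 34, 34, 33, 33, 33, 34, 36, 36, 34, 33, 33, 32, 32, 33, 34, 35, 41, 50, 62, 77, 91, 105, 114, 116, 118, 121, 126, 130, 133, 127, 119, 109, 91, 73, 55, 42, 35, 32, 36, 41, 47, 51, 54, 57, 58, 58, 58, 58, 59, 60, 62, 67, 75, 86, 101, 116, 129, 136, 140, 142, 141, 141, 141, 141, 141, 141, 141, 141, 141, 141, 141, 141, 141]
```

```bash
python3 -c "
from cell import *
print(job_done())"
```

```text
the job is handed in; nothing more can be done
None
```

I slid the tray home against the stop with the pot still in its ring. The lamp is drawn out 99.9 mm by the arm's own measurement, held there with the button squeezed (collar line not in close view), and the job was handed in at 28 s.

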